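Fit the blade to a mini chopper, snap its lid on and hold it down to run

ROBOT

A 7-joint arm with a two-finger parallel gripper is mounted at the origin on a cart in front of the work surface, level with it; the furniture and walls round the work are solid. World frame = base frame: x ahead of the robot, y to its left, z up, the work surface at z = 0. Lengths are in m, angles in rad, forces in N, time in s.
With the tool pointing down it reaches from about 0.4 to 0.75 m from the base axis. Payload 19.5 kg.
Tool frame: the origin (TCP) lies on the mounting face of the last link; the fingertips stand tips_ahead ahead of it and the grasp point (between the pads) lies 155 mm ahead of it (tips_ahead is the distance from the TCP to the fingertips, in m); z points along the fingers, y is the line along which they close (so a half turn about z gives the same grasp; the last joint's range is limited). The gripper opens to 85 mm and grips with 20 to 120 N. Pads are 22 mm wide; open, the fingers measure 114 mm over their backs; the gripper's body (76 mm by 85 mm) begins 54 mm behind the grasp point. The pads swing forward as they close: fully open they stand 13 mm farther back than shut.
Start: joints at [1.295, 0.707, -0.028, 1.485, 0.022, 0.951, -0.075], TCP at [0.133, -0.559, 0.405] pointing down, gripper open.
Joint ranges: [-2.71, 2.71], [-0.32, 2.16], [-1.57, 1.52], [0, 2.45], [-1.46, 4.6], [0, 2.02], [-2.83, 2.83]. Speed limits (rad/s): [1.89, 1.89, 2.57, 2.57, 3.01, 3.01, 3.01].

INTERFACE

Orientations are given as a unit quaternion [w, x, y, z].
In Python, from bench import get_state, capture, job_done, recognise, tip_of, tips_ahead gives the robot as it stands.
- The arm moves only by the tool creep_tool, called after "Emit:" by a JSON object that holds its "name" and its "arguments". Schema: {"type":"object","properties":{"segments":{"type":"array","items":{"type":"array","items":{"type":"number"},"minItems":5,"maxItems":5},"minItems":1,"maxItems":8},"grip_force":{"type":"number"},"only":{"type":"string"},"quiet":{"type":"boolean"},"lines":{"type":"string"}},"required":["segments"],"additionalProperties":false}. segments is a list of rows, 1 to 8 of them, each of 5 numbers: dx, dy, dz in m, then a turn about the tool's z in rad, then the opening from 0.0 (shut) to 1.0 (fully open); each row is the pose to reach, as a shift and turn from the pose commanded when the call began, along the tool's axes at that moment; what a row does not reach only later rows make up. A row lasts 1/12 s, in which the tool goes at most 0.0417 m and 0.125 rad, less where a joint would pass 70% of its speed; a pose out of reach is approached as far as the arm can. The fingers move at their own pace and stop on an object; grip_force is the grip in N (left out, the last holds). Time passes only in rows, so rows that do not move let the fingers close. The tool returns the time, the measured TCP pose, the force, the opening and the grip force at its end. only (a regular expression) keeps the lines of the reply that match it, lines (a string "A,B") keeps lines A to B, and quiet returns only ok. Input that does not fit is refused with a message, and nothing moves.
- get_state(): the state, without advancing time (a new reading comes with each control period).
- capture(name): name is "scene" or "top"; returns a dict with "image" (384x512x3 uint8, red, green, blue), "fov_y" (degrees; the focal length in pixels is half the picture's height over the tangent of half this angle, whatever the lens; pixels are square), "cx", "cy" (the principal point, pixels), "world_from_camera" (4x4, takes a point from camera to world coordinates). Camera axes: x right, y down, z forward; pixel columns grow to the right and rows downward; lengths in m; the calibration is good to about 2 mm. A picture is of the moment at which its call begins. There is no depth.
- job_done(): hands the job in; it is judged then, once.
Trained networks look in the newest picture that a camera, given by its name, has taken for a name from the list of things; names that differ only in an ending like _2 or _b are one class to them, and where a whole thing is asked for, a point or a joint stands for the part that bears it (a point fixed in the world has none). Each returns a list of dicts, best first, with "score" (0 to 1); they miss things now and then, are a little off and sometimes report something else, mostly with a low value. They report only what shows in the picture. A call takes as long as a camera call.
- recognise(thing, camera): "bbox" ([left, top, width, height] in pixels, round what is visible of it).
- tip_of(thing, camera): "position" ([row, column] in pixels: a listed point, or the origin of a listed thing).
The state is a dict: "time_s": time; "qpos": joint angles; "joint_velocities": joint speeds; "tau": joint torques, N m; "position": TCP position; "orientation": TCP orientation; "contact_force": force on the tool from outside, world axes, zero at the start; "torque": the same for the moment, N m; "width": opening from 0.0 (shut) to 1.0 (fully open); "finger_force": force on a finger pad.
Only numpy, scipy, OpenCV 4.12 (cv2) and the standard library are available. Lean on these libraries where they do the work, as an engineer would, in place of code of your own. Each camera call takes 0.05 s, during which the arm holds its last target. There are 200 camera calls.

TASK

Put the mini chopper together and run it: set the blade's hollow hub over the drive spindle so that it sits fully down in the bowl, and let it go; then take the lid by its knob and press it straight down onto the bowl until the four clips snap over its edge. Keep pressing after the snap, so that the lid sits flush on the bowl's rim with the orange switch ring pushed fully in (the chopper only runs while it is held down), and finish like that, with your hand still holding the lid down. Leave the onion, the garlic and the mug where they are.

Things in the scene. Friction and masses are not known exactly. Their poses are not given: they have to be found in the camera images.
- chopper: Cordless mini chopper, fixed on the worktop: round teal motor base, 134 mm wide, 55 mm high, and a clear round bowl on it, 130 mm outside, 122 mm inside. Origin: centre of its underside, z up. Bowl floor at z = 60 mm, rim at 135 mm. Four teal spring clips, hinged outside the bowl, at +-45 and +-135 degrees from its x axis, stand round the rim up to z = 166 mm, 63 to 80 mm from the axis.
- bowl_rim (a point): Centre of the bowl's mouth in the plane of the rim, 135 mm above the chopper's underside, z up. The clips' round noses, centred 12 mm above the rim, overhang the lid's edge by 3 mm and spring outward while the lid is pushed past.
- spindle_foot (a point): On the axis of the upright steel drive spindle in the middle of the bowl, at the grey shoulder (32 mm wide) on which the blade's hub comes to rest, 71 mm below the rim. The spindle is round, 12 mm thick: the blade fits any way round.
- spindle_tip (a point): Top of the spindle, 54 mm above the shoulder, 17 mm below the bowl's rim; its last 12 mm taper to 5 mm.
- switch_ring (a joint): Orange sprung ring let into the bowl's rim, 130 mm outside, 4 mm wide. 0 = free, standing 6 mm proud of the rim; 0.006 = pushed flush with the rim, fully in (the motor runs). It pushes back with 1.6 N at 0 and 6.4 N at 0.006. Under a lid that is snapped on but not pressed it reads about 0.003.
- blade: Chopping blade, about 80 g: black upright hub 28 mm wide, 87 mm high, foot collar 40 mm wide, two curved steel blades low on its sides reaching 51 mm from the axis. Stands upright on its foot. Origin: centre of the hub's underside, z up. A round blind hole, 16 mm wide, 60 mm deep, runs up from there for the spindle. Seated, its origin is at spindle_foot.
- hub_top (a point): Centre of the hub's top (orange dot), 87 mm above its underside. Grip the hub by its upper 27 mm. Seated, the top stands 16 mm above the bowl's rim; to let go open the fingers part way, as bowl and clips are round it.
- lid: Teal domed lid, 132 mm wide, 87 mm high with its black knob, about 180 g; fits any way round. Origin: centre of the underside, on which it stands, z up. Going up: plug for the bowl (100 mm wide at the foot, 114 mm from 10 mm up, rib 118 mm wide at 11 mm), beaded edge (132 mm wide, 30 to 36 mm up), dome (flat top at 56 mm), knob. Pressed home its origin is 30 mm below the bowl's rim.
- lid_edge (a point): Centre of the lid in the plane of the beaded edge's underside, 30 mm above the lid's underside; meets bowl_rim when pressed home. Height over the rim: 19 mm, the rib enters the bowl; 16 mm, the clips are touched; 14 to 11 mm, the push peaks at 8 to 14 N if centred; below 10 mm it drops away and the clips pull the lid down; 6 to 0 mm, the ring pushes back; let go, it rises to 3 mm.
- lid_knob (a point): Centre of the knob (39 mm wide, 56 to 87 mm above the lid's underside) at the height to grip, 76 mm above the underside, 20 mm above the dome's flat top.
- onion: Brown onion, 82 mm wide, 94 mm high, loose. Origin: centre of its underside. To be left alone.
- garlic: Garlic bulb, 60 mm wide, 58 mm high, loose. Origin: centre of its underside. To be left alone.
- mug: White mug with a leaf pattern, 92 mm wide, 127 mm over its handle, 95 mm high, loose. Origin: centre of its underside. To be left alone.

How it is judged:
On the way:
1. the blade sits fully down on the spindle, upright and let go, before the lid goes on (horizontal distance between blade and spindle_foot below 0.005 m and z of blade in the frame of spindle_foot below 0.004 m and angle between blade's own z axis and vertical below 0.12 rad and contact force between the fingers and blade below 0.1 N and distance between lid_edge and bowl_rim above 0.05 m), for 0.2 s.
At the end, for the whole second after the job is handed in: Blade on the spindle's shoulder (4 mm in height, 5 mm sideways, 0.12 rad); lid past the clips and still pressed by the fingers (over 2 N): edge within 2 mm of the rim, centred within 5 mm, level within 0.05 rad, at rest, switch ring in by more than 4.2 mm. Merely snapped on does not count (horizontal distance between blade and spindle_foot below 0.005 m and z of blade in the frame of spindle_foot below 0.004 m and angle between blade's own z axis and vertical below 0.12 rad and horizontal distance between lid_edge and bowl_rim below 0.005 m and z of lid_edge in the frame of bowl_rim between -0.004 and 0.002 m and angle between lid's own z axis and vertical below 0.05 rad and value of joint switch_ring above 0.0042 m and contact force between the fingers and lid above 2 N and linear speed of lid below 0.02 m/s); the arm keeps its last pose, push and grip.
It fails at once if the onion, the garlic or the mug is pushed more than 3 cm out of its place (distance of any of onion, garlic, mug from where it was at the start of the episode above 0.03 m).
It also fails if it takes over 64 s, if anything falls off the work surface, if the arm or the gripper's body presses on something with over 40 N, if the wrist force passes 120 N, or if a joint passes its speed limit or range.

## Working session

There is one attempt and no reset: what is moved stays moved. The work goes in short steps, Python scripts to look and compute and a tool call to move; the robot and the scene stay as the last step left them, time stands still between calls to the robot, and variables do not carry over. Pictures are saved under pics/ and viewed, at most 13 in all, crops included, and the job is handed in when it is done.

```bash
mkdir -p pics; cat > h.py <<'E'
import numpy as np, cv2
from bench import *
def shot(cam,name=None):
    c=capture(cam)
    if name: cv2.imwrite(f'pics/{name}.png',c['image'][:,:,::-1])
    return c
def ray(c,rc):
    f=c['image'].shape[0]/2/np.tan(np.radians(c['fov_y'])/2)
    d=np.array([(rc[1]-c['cx'])/f,(rc[0]-c['cy'])/f,1]); M=np.array(c['world_from_camera'])
    d=M[:3,:3]@d; return M[:3,3],d/np.linalg.norm(d)
def tri(rays):
    A=0;b=0
    for o,d in rays:
        P=np.eye(3)-np.outer(d,d);A=A+P;b=b+P@o
    x=np.linalg.solve(A,b); return x,[np.linalg.norm((np.eye(3)-np.outer(d,d))@(x-o)) for o,d in rays]
def proj(c,p):
    f=c['image'].shape[0]/2/np.tan(np.radians(c['fov_y'])/2)
    q=np.linalg.inv(np.array(c['world_from_camera']))@np.append(p,1); return f*q[1]/q[2]+c['cy'],f*q[0]/q[2]+c['cx']
E
python3 - <<'E'
from h import *
s=get_state();print({k:np.round(v,3) for k,v in s.items()}, tips_ahead if not callable(tips_ahead) else tips_ahead())
cs={k:shot(k,k+'0') for k in('scene','top')}
print({k:(np.round(c['world_from_camera'],3).tolist(),c['fov_y'],c['cx'],c['cy']) for k,c in cs.items()})
for t in ['hub_top','lid_knob','bowl_rim','spindle_tip','spindle_foot','lid_edge','blade','lid','chopper','onion','garlic','mug']:
    r={}
    for k in cs:
        q=tip_of(t,k)[:2]; r[k]=q
        print(t,k,[(np.round(x['position'],1).tolist(),round(x['score'],2)) for x in q])
    if r['scene'] and r['top']:
        x,e=tri([ray(cs[k],r[k][0]['position']) for k in cs]);print('   ',np.round(x,4),np.round(e,4))
E
cd pics; python3 -c "
import cv2,numpy as np
cv2.imwrite('b.png',np.hstack([cv2.resize(cv2.imread(n+'0.png'),(400,300)) for n in('scene','top')]))"
```

```text
{'time_s': np.float64(0.0), 'qpos': array([ 1.295,  0.707, -0.028,  1.485,  0.022,  0.951, -0.076]), 'joint_velocities': array([-0.   ,  0.001, -0.001, -0.001, -0.   , -0.   , -0.   ]), 'tau': array([-2.0000e-03, -8.8321e+01,  1.2340e+00, -2.3617e+01,  1.7000e-02,
        7.0000e-03, -0.0000e+00]), 'position': array([ 0.133, -0.559,  0.404]), 'orientation': array([-0.001,  0.993,  0.117, -0.   ]), 'contact_force': array([-0.292,  0.569,  0.007]), 'torque': array([-0.011,  0.001,  0.024]), 'finger_force': np.float64(0.0), 'width': np.float64(1.0)} 0.1734
{'scene': ([[0.9, -0.273, 0.341, 0.2], [-0.437, -0.565, 0.7, -0.551], [0.002, -0.779, -0.628, 0.668], [0.0, 0.0, 0.0, 1.0]], 57.23757019431932, 248.40556715415653, 182.4093518788215), 'top': ([[0.008, -0.987, 0.158, 0.368], [-1.0, -0.004, 0.025, 0.034], [-0.024, -0.158, -0.987, 0.932], [0.0, 0.0, 0.0, 1.0]], 57.86617017983161, 255.8641073253548, 184.79909669336735)}
hub_top scene [([162.7, 193.7], 0.67)]
hub_top top [([215.0, 178.2], 0.73)]
    [0.4226 0.2474 0.0833] [0.006 0.006]
lid_knob scene [([252.9, 256.3], 0.74)]
lid_knob top [
[... 730 characters left out ...]
98 -0.0045] [0.0036 0.0036]
lid scene [([277.5, 254.4], 0.95)]
lid top [([221.7, 323.1], 0.81)]
    [ 0.4214 -0.1223  0.0037] [0.003 0.003]
chopper scene [([198.4, 270.8], 0.66)]
chopper top [([158.9, 245.1], 0.76), ([168.2, 197.5], 0.29)]
    [0.5844 0.0881 0.0123] [0.0024 0.0024]
onion scene [([235.8, 218.0], 0.89), ([254.7, 341.8], 0.67)]
onion top [([223.4, 259.9], 0.86)]
    [ 0.4093  0.0479 -0.0186] [0.0049 0.0049]
garlic scene [([176.0, 244.0], 0.55)]
garlic top [([170.1, 197.2], 0.7)]
    [0.5574 0.2168 0.0101] [0.0018 0.0018]
mug scene [([254.7, 340.5], 0.87), ([269.5, 257.7], 0.65)]
mug top [([139.7, 334.8], 0.7), ([224.6, 259.5], 0.7)]
    [ 0.6402 -0.1567  0.0065] [0.0023 0.0023]
```

View pics/scene0.png

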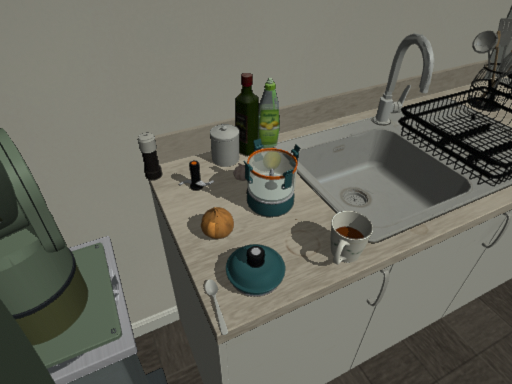

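View pics/top0.png

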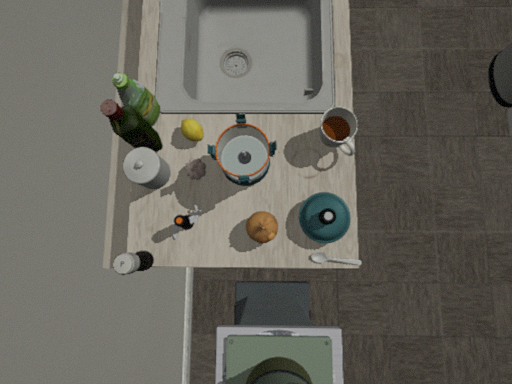

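The scene view shows the blade near (195,175), chopper (271,180), lid (256,265), onion (217,223) and mug (350,235). In the top view, the hub is at about (181,221), the bowl (243,152), the lid (325,217), the onion (262,227), the garlic (196,169) and the mug (338,128). Next I'll refine these positions by colour.

```bash
python3 - <<'E'
from h import *
S=cv2.imread('pics/scene0.png');T=cv2.imread('pics/top0.png')
def cr(I,cx,cy,w,h,k): return cv2.resize(I[cy-h//2:cy+h//2,cx-w//2:cx+w//2],None,fx=k,fy=k,interpolation=cv2.INTER_CUBIC)
a=np.hstack([cr(S,194,175,50,60,5),cr(T,181,221,50,60,5),cr(S,256,258,50,60,5)])
b=np.hstack([cr(T,327,216,50,60,5),cr(S,271,172,50,60,5),cr(T,243,152,50,60,5)])
cv2.imwrite('pics/crops.png',np.vstack([a,b]))
cs={k:shot(k) for k in('scene','top')}
for n,win in (('dot',{'scene':(184,204,150,175),'top':(168,194,208,234)}),('ring',{'scene':(235,305,135,200),'top':(205,280,110,195)})):
  rr=[]
  for k,c in cs.items():
    I=c['image'];H=cv2.cvtColor(I,cv2.COLOR_RGB2HSV).astype(int)
    m=((H[...,0]<16)&(H[...,1]>150)&(H[...,2]>110))
    x0,x1,y0,y1=win[k];z=np.zeros_like(m);z[y0:y1,x0:x1]=m[y0:y1,x0:x1]
    ys,xs=np.nonzero(z)
    if n=='ring':
        e=cv2.fitEllipse(np.c_[xs,ys].astype(np.float32));print(n,k,len(xs),e);p=(e[0][1],e[0][0])
    else: p=(ys.mean(),xs.mean());print(n,k,len(xs),p)
    rr.append(ray(c,p))
  print(n,tri(rr))
E
```

```text
dot scene 9 (np.float64(162.66666666666666), np.float64(193.44444444444446))
dot top 32 (np.float64(220.0), np.float64(178.65625))
dot (array([0.41528138, 0.24327954, 0.08758411]), [np.float64(0.000668186247360394), np.float64(0.0006681862473604898)])
ring scene 150 ((272.23681640625, 162.88055419921875), (28.59070587158203, 48.8708610534668), 93.64588165283203)
ring top 149 ((242.21250915527344, 149.880859375), (51.917259216308594, 53.53394317626953), 74.56837463378906)
ring (array([0.57919164, 0.08712288, 0.13665217]), [np.float64(0.000261285599308217), np.float64(0.00026128559930812054)])
```

View pics/crops.png

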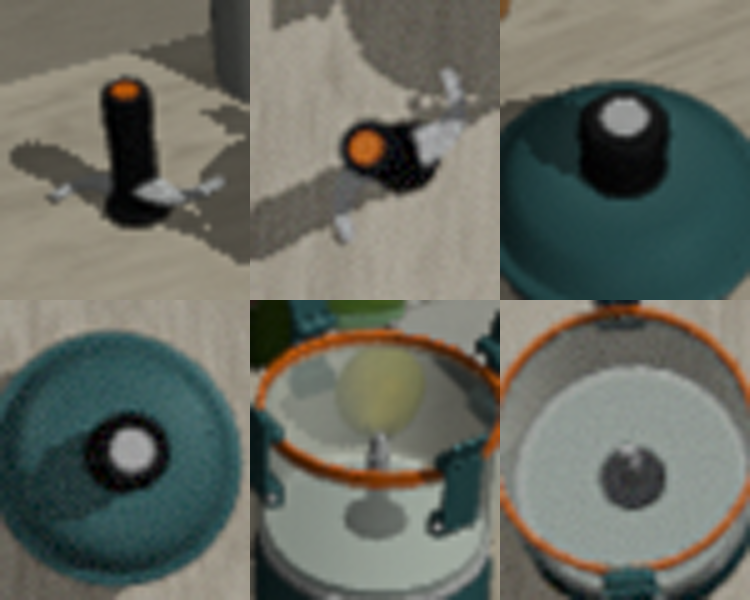

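Crops: the orange hub dot is clear in both views. The white knob disc is at scene (255.4,251.2) and top (327.8,215.4). The spindle tip is at scene (271.8,168.8) and top (243.6,152). The clips lie roughly along the world x and y axes.

```bash
cat >> h.py <<'E'
def d(target,gz=0.155):
    "tool-axes shift to bring the grasp point to target (world)"
    from scipy.spatial.transform import Rotation as R
    s=get_state();w,x,y,z=s['orientation'];M=R.from_quat([x,y,z,w]).as_matrix()
    g=s['position']+M[:,2]*gz
    print('t',round(s['time_s'],2),'grasp',np.round(g,4),'axes x,y,z',np.round(M.T,3).tolist(),'shift',np.round(M.T@(np.array(target)-g),4))
E
python3 - <<'E'
from h import *
cs={k:shot(k) for k in('scene','top')}
rr=[]
for k,(x0,x1,y0,y1) in {'scene':(247,265,244,258),'top':(319,337,207,224)}.items():
    c=cs[k];H=cv2.cvtColor(c['image'],cv2.COLOR_RGB2HSV).astype(int)[y0:y1,x0:x1]
    ys,xs=np.nonzero((H[...,1]<50)&(H[...,2]>110));p=(ys.mean()+y0,xs.mean()+x0);print(k,len(xs),p);rr.append(ray(c,p))
print('knobtop',tri(rr))
def T(n,s,t): 
    x,e=tri([ray(cs['scene'],s),ray(cs['top'],t)]);print(n,np.round(x,4),np.round(e,4))
T('spintip',(168.8,271.8),(152,243.6)); T('milltop',(137,147),(263,126)); T('millbase',(177,152),(260,145)); T('canlid',(130,225),(164,140)); T('wine',(78,246),(107,112))
# bowl floor shoulder check & clip tops in top view
for a in range(4): print(a,np.round(proj(cs['top'],np.array([.579,.087,.166])+.07*np.array([np.cos(a*np.pi/2),np.sin(a*np.pi/2),0])),1))
d([.415,.243,.2])
E
```

```text
scene 56 (np.float64(250.05357142857142), np.float64(255.80357142857142))
top 55 (np.float64(215.56363636363636), np.float64(327.96363636363634))
knobtop (array([ 0.42861959, -0.11864132,  0.09071172]), [np.float64(6.623605532379833e-06), np.float64(6.6236055323023295e-06)])
spintip [0.5781 0.085  0.1195] [0.0002 0.0002]
milltop [0.3164 0.3441 0.1424] [0.0004 0.0004]
millbase [ 0.3113  0.3524 -0.0051] [0.0033 0.0033]
canlid [0.5515 0.3388 0.108 ] [0.0008 0.0008]
wine [0.6342 0.35   0.2576] [0.0034 0.0034]
0 [117.1 241.9]
1 [146.5 210.9]
2 [176.8 241.1]
3 [146.6 272.3]
t 1.5 grasp [ 0.1332 -0.5593  0.2497] axes x,y,z [[0.973, 0.232, 0.0], [0.232, -0.973, -0.0], [-0.0, 0.0, -1.0]] shift [ 0.46   -0.7152  0.0497]
```

Emit:
{"name": "creep_tool", "arguments": {"segments": [[0.3, 0, 0, 0, 1], [0.3, 0, 0, 0, 1], [0.3, 0, 0, 0, 1], [0.3, 0, 0, 0, 1], [0.3, 0, 0, 0, 1], [0.3, 0, 0, 0, 1], [0.3, 0, 0, 0, 1], [0.3, 0, 0, 0, 1]], "grip_force": 30}}

```text
time_s: 2.17
position: [0.4314, -0.4864, 0.404]
orientation: [-0.001, 0.993, 0.12, 0.002]
contact_force: [0.4, 0.9, 0.0]
width: 0.998
finger_force: 0.0
```

Emit:
{"name": "creep_tool", "arguments": {"segments": [[0.07, -0.33, 0, 0, 1], [0.07, -0.33, 0, 0, 1], [0.07, -0.33, 0, 0, 1], [0.07, -0.33, 0, 0, 1], [0.07, -0.33, 0, 0, 1], [0.07, -0.33, 0, 0, 1], [0.07, -0.33, 0, 0, 1], [0.07, -0.33, 0, 0, 1]]}}

```text
time_s: 2.83
position: [0.4162, -0.1549, 0.4049]
orientation: [-0.0, 0.993, 0.116, 0.0]
contact_force: [2.1, 0.5, 0.5]
width: 1.001
finger_force: 0.0
```

Emit:
{"name": "creep_tool", "arguments": {"segments": [[0.07, -0.32, 0, 0, 1], [0.07, -0.32, 0, 0, 1], [0.07, -0.32, 0, 0, 1], [0.07, -0.32, 0, 0, 1], [0.07, -0.32, 0, 0, 1], [0.07, -0.32, 0, 0, 1], [0.07, -0.32, 0, 0, 1], [0.07, -0.32, 0, 0, 1]]}}

```text
time_s: 3.5
position: [0.4101, 0.1737, 0.4049]
orientation: [-0.0, 0.993, 0.117, 0.0]
contact_force: [1.2, 0.6, 0.2]
width: 1.001
finger_force: 0.0
```

```bash
python3 -c "
from h import *
d([.4153,.2433,.2]);print(get_state()['qpos'])"
```

```text
t 3.5 grasp [0.4102 0.1738 0.2499] axes x,y,z [[0.972, 0.233, 0.0], [0.233, -0.972, -0.001], [0.0, 0.001, -1.0]] shift [ 0.0212 -0.0664  0.0499]
[-0.55158754  0.52714588  0.13050429  1.93299664 -0.10411995  0.68727221
 -1.69372745]
```

Emit:
{"name": "creep_tool", "arguments": {"segments": [[0.021, -0.066, 0.05, 0, 1], [0.021, -0.066, 0.05, 0, 1], [0.021, -0.066, 0.05, 0, 1], [0.021, -0.066, 0.05, 0, 1], [0.021, -0.066, 0.05, 0, 1]]}}

```text
time_s: 3.92
position: [0.416, 0.2394, 0.3549]
orientation: [0.0, 0.993, 0.116, -0.0]
contact_force: [0.2, -0.8, 1.0]
width: 1.004
finger_force: 0.0
```

```bash
python3 - <<'E'
from h import *
print(tips_ahead if not callable(tips_ahead) else tips_ahead())
d([.4153,.2433,.078])
a=[shot('scene','s1'),shot('top','t1')]
cv2.imwrite('pics/c1.png',np.hstack([cv2.resize(cv2.imread('pics/s1.png')[110:210,140:260],(480,400)),cv2.resize(cv2.imread('pics/t1.png')[170:270,140:220],(320,400))]))
E
```

```text
0.1734
t 3.92 grasp [0.416  0.2394 0.1999] axes x,y,z [[0.973, 0.231, -0.0], [0.231, -0.973, 0.0], [-0.0, -0.0, -1.0]] shift [ 0.0003 -0.0041  0.1219]
```

View pics/c1.png

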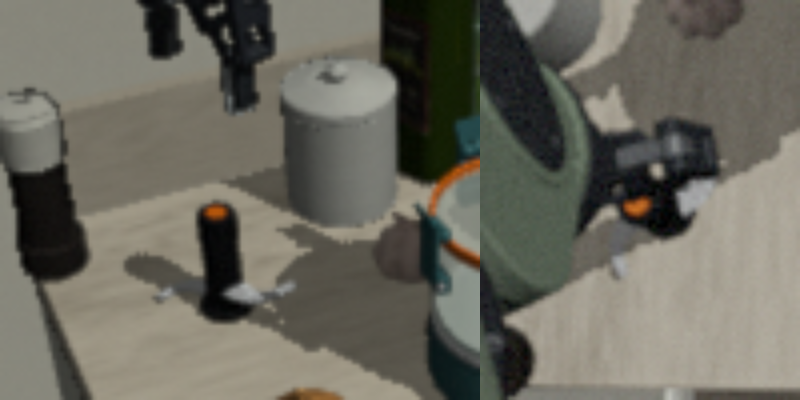

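The fingertips hang above the hub, at scene pixels about (181,122) and (199,136), with the hub dot at (194,163). I'll let it settle and then descend.

Emit:
{"name": "creep_tool", "arguments": {"segments": [[0, 0, 0.06, 0, 1], [0, 0, 0.06, 0, 1], [0, 0, 0.06, 0, 1], [0, 0, 0.06, 0, 1]]}}

```text
time_s: 4.35
position: [0.4162, 0.2393, 0.2954]
orientation: [0.0, 0.993, 0.116, -0.0]
contact_force: [-0.2, 0.7, 0.4]
width: 0.998
finger_force: 0.0
```

```bash
python3 -c "
from h import *
d([.4153,.2433,.078])"
```

```text
t 4.35 grasp [0.4162 0.2393 0.1404] axes x,y,z [[0.973, 0.23, -0.0], [0.23, -0.973, 0.0], [-0.0, -0.0, -1.0]] shift [ 0.0001 -0.0041  0.0624]
```

Emit:
{"name": "creep_tool", "arguments": {"segments": [[0, -0.004, 0.03, 0, 1], [0, -0.004, 0.062, 0, 1], [0, -0.004, 0.062, 0, 1], [0, -0.004, 0.062, 0, 1]]}}

```text
time_s: 4.68
position: [0.4153, 0.2436, 0.2339]
orientation: [0.0, 0.993, 0.116, -0.0]
contact_force: [0.1, -0.1, -0.1]
width: 0.998
finger_force: 0.0
```

Emit:
{"name": "creep_tool", "arguments": {"segments": [[0, 0, 0, 0, 0.2], [0, 0, 0, 0, 0.2], [0, 0, 0, 0, 0.2], [0, 0, 0, 0, 0.2], [0, 0, 0, 0, 0.2], [0, 0, 0, 0, 0.2], [0, 0, 0, 0, 0.2], [0, 0, 0, 0, 0.2]], "grip_force": 30}}

```text
time_s: 5.35
position: [0.4151, 0.2441, 0.2335]
orientation: [-0.0, 0.993, 0.117, 0.001]
contact_force: [-1.9, 1.0, 12.3]
width: 0.322
finger_force: 29.3
```

```bash
python3 -c "
from h import *
print(tips_ahead if not callable(tips_ahead) else tips_ahead())
d([.4153,.2433,.078])"
```

```text
0.1734
t 5.35 grasp [0.4152 0.2442 0.0785] axes x,y,z [[0.973, 0.232, 0.001], [0.232, -0.973, -0.001], [0.001, 0.001, -1.0]] shift [-0.0002  0.0009  0.0004]
```

Emit:
{"name": "creep_tool", "arguments": {"segments": [[0, 0, -0.02, 0, 0.2], [0, 0, -0.06, 0, 0.2], [0, 0, -0.1, 0, 0.2], [0, 0, -0.14, 0, 0.2], [0, 0, -0.17, 0, 0.2], [0, 0, -0.19, 0, 0.2], [0, 0, -0.19, 0, 0.2], [0, 0, -0.19, 0, 0.2]]}}

```text
time_s: 6.02
position: [0.4148, 0.2438, 0.4234]
orientation: [-0.0, 0.993, 0.117, 0.001]
contact_force: [0.4, -0.2, -1.8]
width: 0.318
finger_force: 30.1
```

```bash
python3 - <<'E'
from h import *
d([.5785,.0862,.27])
cs={'scene':shot('scene','s2'),'top':shot('top','t2')}
for t in('hub_top','blade'):
    r={k:tip_of(t,k)[:1] for k in cs};print(t,r)
cv2.imwrite('pics/c2.png',np.hstack([cv2.resize(cv2.imread('pics/s2.png')[70:210,120:320],(571,400)),cv2.resize(cv2.imread('pics/t2.png')[170:270,160:210],(200,400))]))
E
```

```text
t 6.02 grasp [0.415  0.244  0.2684] axes x,y,z [[0.973, 0.232, 0.001], [0.232, -0.973, -0.001], [0.001, 0.001, -1.0]] shift [ 0.1225  0.1913 -0.0015]
hub_top {'scene': [{'position': [100.2, 186.5], 'score': 0.56}], 'top': [{'position': [213.7, 157.6], 'score': 0.56}]}
blade {'scene': [{'position': [131.3, 192.8], 'score': 0.83}], 'top': [{'position': [218.8, 166.3], 'score': 0.65}]}
```

View pics/c2.png

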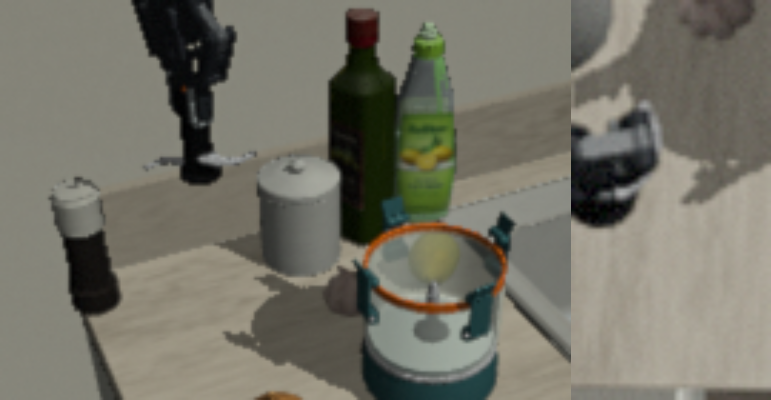

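The blade is held upright: foot at scene pixel (172,133), with about 24 mm clearance over the clips at the current height. Next I'll carry it over the bowl.

Emit:
{"name": "creep_tool", "arguments": {"segments": [[0.015, 0.025, 0, 0, 0.2], [0.035, 0.055, 0, 0, 0.2], [0.055, 0.085, 0, 0, 0.2], [0.075, 0.118, 0, 0, 0.2], [0.095, 0.15, 0, 0, 0.2], [0.115, 0.18, 0, 0, 0.2], [0.1225, 0.191, 0, 0, 0.2], [0.1225, 0.191, 0, 0, 0.2]]}}

```text
time_s: 6.98
position: [0.5801, 0.0833, 0.4216]
orientation: [0.001, 0.993, 0.115, -0.0]
contact_force: [-0.1, 0.8, -1.0]
width: 0.315
finger_force: 30.1
```

Emit:
{"name": "creep_tool", "arguments": {"segments": [[0, 0, 0, 0, 0.2], [0, 0, 0, 0, 0.2]]}}

```text
time_s: 7.15
position: [0.578, 0.0872, 0.4224]
orientation: [-0.0, 0.993, 0.117, -0.0]
contact_force: [0.1, -0.2, -0.8]
width: 0.318
finger_force: 30.1
```

```bash
python3 - <<'E'
from h import *
d([.5785,.0862,.27])
cs={'scene':shot('scene','s3'),'top':shot('top','t3')}
x=np.array([.5785,.0862]);print(proj(cs['scene'],[*x,.1175]),proj(cs['scene'],[*x,.19]),proj(cs['top'],[*x,.19]))
r=[]
for t in('hub_top','blade'):
    print(t,{k:tip_of(t,k)[:1] for k in cs})
cv2.imwrite('pics/c3.png',np.hstack([cv2.resize(cv2.imread('pics/s3.png')[90:210,220:320],(500,600),interpolation=2),cv2.resize(cv2.imread('pics/t3.png')[105:205,215:265],(300,600),interpolation=2)]))
E
```

```text
t 7.15 grasp [0.5778 0.0872 0.2674] axes x,y,z [[0.973, 0.232, -0.001], [0.232, -0.973, -0.001], [-0.001, 0.0, -1.0]] shift [ 0.0004  0.0012 -0.0026]
(np.float64(169.11300063709712), np.float64(271.75105081242526)) (np.float64(145.71045113402), np.float64(273.0276707849908)) (np.float64(143.8601270628336), np.float64(241.14798781290332))
hub_top {'scene': [{'position': [116.8, 276.5], 'score': 0.7}], 'top': [{'position': [214.7, 319.9], 'score': 0.74}]}
blade {'scene': [{'position': [147.3, 275.2], 'score': 0.91}], 'top': []}
```

View pics/c3.png

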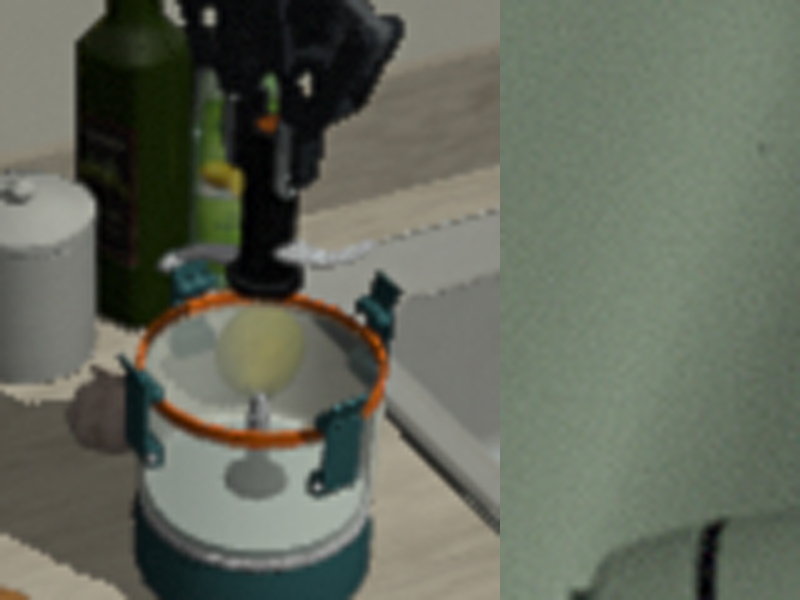

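The collar centre is at about (272.7,146.5), against (273,145.7) predicted for on-axis, so it's aligned. I'll lower it and watch the force.

Emit:
{"name": "creep_tool", "arguments": {"segments": [[0, 0.001, 0.02, 0, 0.2], [0, 0.001, 0.05, 0, 0.2], [0, 0.001, 0.065, 0, 0.2], [0, 0.001, 0.065, 0, 0.2]]}}

```text
time_s: 7.78
position: [0.5781, 0.0857, 0.3551]
orientation: [0.0, 0.993, 0.117, -0.002]
contact_force: [0.9, -0.2, -0.1]
width: 0.318
finger_force: 30.1
```

Emit:
{"name": "creep_tool", "arguments": {"segments": [[0, 0, 0.01, 0, 0.2], [0, 0, 0.02, 0, 0.2], [0, 0, 0.02, 0, 0.2]]}}

```text
time_s: 8.03
position: [0.5785, 0.0858, 0.3367]
orientation: [-0.0, 0.993, 0.117, -0.0]
contact_force: [-0.7, 2.2, -2.8]
width: 0.314
finger_force: 30.2
```

Emit:
{"name": "creep_tool", "arguments": {"segments": [[0, 0, 0.01, 0, 0.2], [0, 0, 0.02, 0, 0.2], [0, 0, 0.02, 0, 0.2]]}}

```text
time_s: 8.28
position: [0.5784, 0.0858, 0.316]
orientation: [-0.0, 0.993, 0.117, -0.001]
contact_force: [1.2, 4.0, -4.9]
width: 0.316
finger_force: 30.2
```

```bash
python3 -c "
from h import *
d([.5785,.0862,.142])"
```

```text
t 8.28 grasp [0.5782 0.0858 0.161 ] axes x,y,z [[0.973, 0.232, -0.001], [0.232, -0.973, -0.001], [-0.001, 0.0, -1.0]] shift [ 0.0004 -0.0003  0.019 ]
```

Emit:
{"name": "creep_tool", "arguments": {"segments": [[0, -0.001, 0.008, 0, 0.2], [0, -0.001, 0.014, 0, 0.2], [0, -0.001, 0.014, 0, 0.2]]}}

```text
time_s: 8.53
position: [0.5783, 0.0864, 0.3026]
orientation: [0.0, 0.993, 0.117, -0.0]
contact_force: [1.2, 2.8, -1.9]
width: 0.319
finger_force: 30.2
```

Emit:
{"name": "creep_tool", "arguments": {"segments": [[0, 0, 0.005, 0, 0.2], [0, 0, 0.007, 0, 0.2], [0, 0, 0.007, 0, 0.2]]}}

```text
time_s: 8.78
position: [0.5786, 0.0864, 0.2975]
orientation: [-0.0, 0.993, 0.117, 0.001]
contact_force: [-1.6, 1.3, 11.3]
width: 0.321
finger_force: 31.5
```

```bash
python3 -c "
from h import *
d([.5785,.0862,.142]);print(get_state()['contact_force'])"
```

```text
t 8.78 grasp [0.5789 0.0864 0.1425] axes x,y,z [[0.973, 0.232, 0.002], [0.232, -0.973, 0.0], [0.002, 0.0, -1.0]] shift [-0.0004  0.0001  0.0005]
[-1.60798224  1.26325776 11.34208788]
```

Contact came at the expected seating height (11 N). I'll release part way, rise straight up and check.

Emit:
{"name": "creep_tool", "arguments": {"segments": [[0, 0, 0, 0, 0.6], [0, 0, 0, 0, 0.6], [0, 0, 0, 0, 0.6], [0, 0, 0, 0, 0.6], [0, 0, 0, 0, 0.6]]}}

```text
time_s: 9.2
position: [0.5784, 0.0864, 0.2967]
orientation: [-0.0, 0.993, 0.117, -0.0]
contact_force: [-0.1, -0.2, 0.3]
width: 0.601
finger_force: 0.0
```

Emit:
{"name": "creep_tool", "arguments": {"segments": [[0, 0, -0.02, 0, 0.6], [0, 0, -0.06, 0, 0.6], [0, 0, -0.1, 0, 0.6], [0, 0, -0.13, 0, 0.6], [0, 0, -0.13, 0, 0.6]]}}

```text
time_s: 9.62
position: [0.5787, 0.0862, 0.4323]
orientation: [-0.0, 0.993, 0.117, 0.004]
contact_force: [0.0, 0.5, -0.2]
width: 0.598
finger_force: 0.0
```

```bash
python3 -c "
from h import *
d([.4286,-.1186,.25])"
```

```text
t 9.62 grasp [0.5799 0.0864 0.2774] axes x,y,z [[0.973, 0.231, 0.008], [0.231, -0.973, 0.0], [0.008, 0.001, -1.0]] shift [-0.1949  0.1644  0.0259]
```

Emit:
{"name": "creep_tool", "arguments": {"segments": [[-0.01, 0.04, 0, 0, 1], [-0.03, 0.08, 0, 0, 1], [-0.05, 0.1, 0, 0, 1], [-0.08, 0.12, 0, 0, 1], [-0.11, 0.14, 0, 0, 1], [-0.14, 0.155, 0, 0, 1], [-0.17, 0.155, 0, 0, 1], [-0.19, 0.155, 0, 0, 1]]}}

```text
time_s: 10.28
position: [0.4271, -0.1097, 0.4267]
orientation: [0.0, 0.993, 0.115, -0.0]
contact_force: [-0.4, -0.1, 0.4]
width: 0.999
finger_force: 0.0
```

```bash
python3 - <<'E'
from h import *
d([.4286,-.1186,.2])
cs={'scene':shot('scene','s4'),'top':shot('top','t4')}
x=np.array([.5785,.0862]);print([np.round(proj(c,[*x,.151]),1) for c in cs.values()])
rr=[]
for k,(x0,x1,y0,y1) in {'scene':(255,290,140,180),'top':(225,260,130,170)}.items():
    c=cs[k];H=cv2.cvtColor(c['image'],cv2.COLOR_RGB2HSV).astype(int)[y0:y1,x0:x1]
    m=((H[...,0]<16)&(H[...,1]>150)&(H[...,2]>110)).astype(np.uint8)
    n,l,st,ce=cv2.connectedComponentsWithStats(m); print(k,[(st[i,4],ce[i]+[x0,y0]) for i in range(1,n)])
cv2.imwrite('pics/c4.png',np.hstack([cv2.resize(cv2.imread('pics/s4.png')[120:220,220:320],(400,400),interpolation=2),cv2.resize(cv2.imread('pics/t4.png')[105:205,195:295],(400,400),interpolation=2)]))
E
```

```text
t 10.28 grasp [ 0.427  -0.1097  0.2717] axes x,y,z [[0.973, 0.229, -0.001], [0.229, -0.973, 0.0], [-0.001, -0.0, -1.0]] shift [-0.0004  0.009   0.0717]
[array([158.6, 272.3]), array([148.5, 242.3])]
scene [(np.int32(5), array([257. , 173.2])), (np.int32(3), array([262., 175.]))]
top [(np.int32(3), array([225.33333333, 130.33333333])), (np.int32(1), array([259., 130.])), (np.int32(37), array([242.64864865, 148.05405405]))]
```

View pics/c4.png

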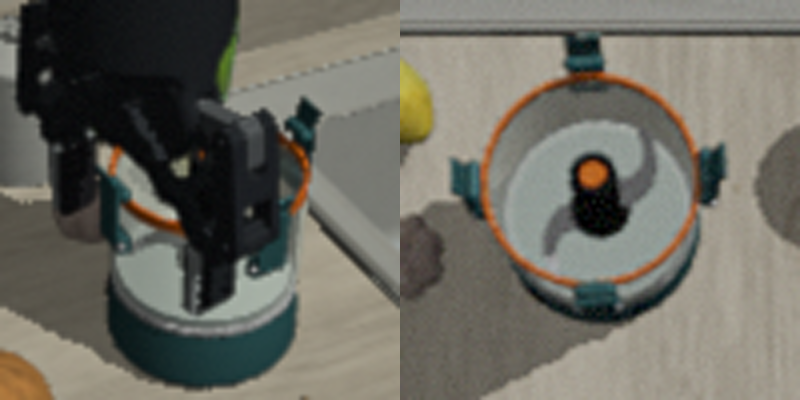

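The blade is seated: the hub dot in the top view is at (242.6,148.1), against (242.3,148.5) predicted for seated. Now the knob.

Emit:
{"name": "creep_tool", "arguments": {"segments": [[0, 0.009, 0.03, 0, 1], [0, 0.009, 0.07, 0, 1], [0, 0.009, 0.11, 0, 1], [0, 0.009, 0.12, 0, 1], [0, 0.009, 0.12, 0, 1]]}}

```text
time_s: 10.8
position: [0.4316, -0.1169, 0.3043]
orientation: [-0.001, 0.993, 0.117, -0.002]
contact_force: [0.3, -0.2, 0.4]
width: 1.001
finger_force: 0.0
```

```bash
python3 - <<'E'
from h import *
d([.4286,-.1186,.08])
c=shot('scene','s5');shot('top','t5')
cv2.imwrite('pics/c5.png',np.hstack([cv2.resize(cv2.imread('pics/s5.png')[190:310,195:315],(400,400),interpolation=2),cv2.resize(cv2.imread('pics/t5.png')[165:265,275:375],(400,400),interpolation=2)]))
E
```

```text
t 10.8 grasp [ 0.431  -0.1167  0.1493] axes x,y,z [[0.973, 0.232, -0.004], [0.232, -0.973, -0.002], [-0.004, 0.001, -1.0]] shift [-0.0025  0.0014  0.0693]
```

View pics/c5.png

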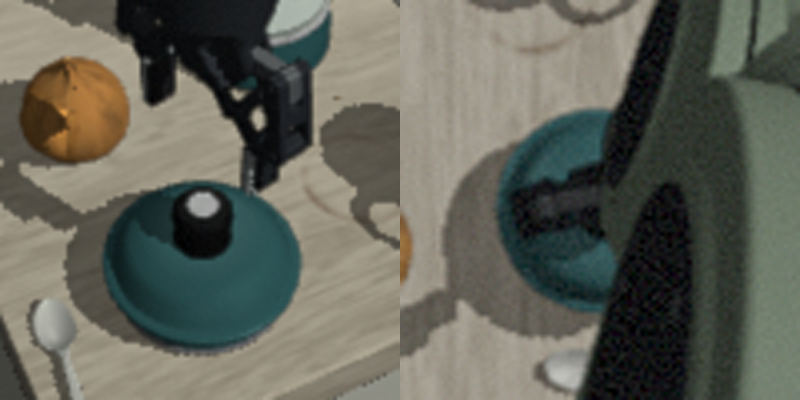

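The lid sits clear. The open fingers straddle the knob (scene (256,251)) with room beside the onion. Next: descend, centre and grip.

Emit:
{"name": "creep_tool", "arguments": {"segments": [[-0.0025, 0.0015, 0, 0, 1], [-0.0025, 0.0015, 0.03, 0, 1], [-0.0025, 0.0015, 0.055, 0, 1], [-0.0025, 0.0015, 0.069, 0, 1], [-0.0025, 0.0015, 0.069, 0, 1], [-0.0025, 0.0015, 0.069, 0, 1]]}}

```text
time_s: 11.4
position: [0.4296, -0.1193, 0.2386]
orientation: [0.0, 0.993, 0.117, 0.0]
contact_force: [0.1, -0.3, 0.1]
width: 1.003
finger_force: 0.0
```

```bash
python3 -c "
from h import *
d([.4286,-.1186,.08])"
```

```text
t 11.4 grasp [ 0.4297 -0.1193  0.0836] axes x,y,z [[0.973, 0.232, 0.001], [0.232, -0.973, 0.0], [0.001, -0.0, -1.0]] shift [-0.0009 -0.001   0.0036]
```

Emit:
{"name": "creep_tool", "arguments": {"segments": [[0, 0, 0, 0, 0.3], [0, 0, 0, 0, 0.3], [0, 0, 0, 0, 0.3], [0, 0, 0, 0, 0.3], [0, 0, 0, 0, 0.3], [0, 0, 0, 0, 0.3], [0, 0, 0, 0, 0.3], [0, 0, 0, 0, 0.3]], "grip_force": 60}}

```text
time_s: 12.07
position: [0.4296, -0.1192, 0.2385]
orientation: [0.0, 0.993, 0.117, 0.001]
contact_force: [-1.6, 1.0, 16.3]
width: 0.435
finger_force: 58.1
```

```bash
python3 -c "
from h import *
d([.4286,-.1186,.08]);print(get_state()['torque'])"
```

```text
t 12.07 grasp [ 0.4298 -0.1192  0.0835] axes x,y,z [[0.973, 0.232, 0.001], [0.232, -0.973, 0.001], [0.001, -0.0, -1.0]] shift [-0.001  -0.0009  0.0035]
[ 0.0896105   0.19900461 -0.02066418]
```

Emit:
{"name": "creep_tool", "arguments": {"segments": [[0, 0, -0.01, 0, 0.3], [0, 0, -0.04, 0, 0.3], [0, 0, -0.08, 0, 0.3], [0, 0, -0.12, 0, 0.3], [0, 0, -0.155, 0, 0.3], [0, 0, -0.18, 0, 0.3], [0, 0, -0.195, 0, 0.3], [0, 0, -0.195, 0, 0.3]]}}

```text
time_s: 12.73
position: [0.4294, -0.1192, 0.4355]
orientation: [0.001, 0.993, 0.117, 0.002]
contact_force: [-0.1, 0.4, -2.1]
width: 0.437
finger_force: 60.8
```

Emit:
{"name": "creep_tool", "arguments": {"segments": [[0, 0, 0, 0, 0.3], [0, 0, 0, 0, 0.3]]}}

```text
time_s: 12.9
position: [0.4293, -0.1191, 0.4319]
orientation: [-0.0, 0.993, 0.117, -0.001]
contact_force: [-0.1, 0.5, -1.6]
width: 0.436
finger_force: 60.8
```

```bash
python3 - <<'E'
from h import *
d([.5785,.0862,.28]);print(get_state()['contact_force'],get_state()['torque'])
cs={'scene':shot('scene','s6'),'top':shot('top','t6')}
for t in('lid_edge','lid'): print(t,[tip_of(t,k)[:1] for k in cs])
cv2.imwrite('pics/c6.png',np.hstack([cv2.resize(cv2.imread('pics/s6.png')[110:230,195:315],(400,400),interpolation=2),cv2.resize(cv2.imread('pics/t6.png')[165:265,275:375],(400,400),interpolation=2)]))
E
```

```text
t 12.9 grasp [ 0.4291 -0.119   0.2769] axes x,y,z [[0.973, 0.232, -0.001], [0.232, -0.973, -0.001], [-0.001, 0.0, -1.0]] shift [ 0.1929 -0.165  -0.0032]
[-0.14404062  0.5419387  -1.55772648] [-0.00978834  0.05515096  0.01155089]
lid_edge [[{'position': [205.4, 258.6], 'score': 0.61}], []]
lid [[{'position': [212.9, 255.6], 'score': 0.6}], [{'position': [212.2, 337.6], 'score': 0.83}]]
```

View pics/c6.png

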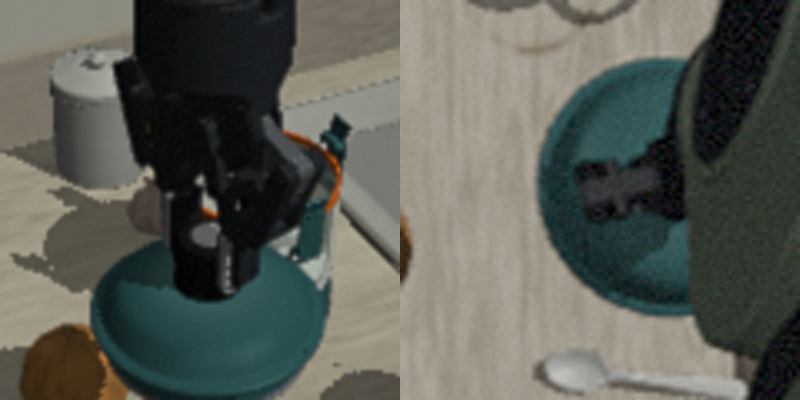

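The lid is lifted and held, hanging roughly level. I'll fit its rim circle in both views to get its offset from the grasp and its tilt.

```bash
cat > lidfit.py <<'E'
from h import *
from scipy.optimize import least_squares
def fit(cs,win,p0,zfix=None,show=True):
    pts={}
    for k,c in cs.items():
        x0,x1,y0,y1=win[k];H=cv2.cvtColor(c['image'],cv2.COLOR_RGB2HSV).astype(int)
        m=((H[...,0]>80)&(H[...,0]<105)&(H[...,1]>90)).astype(np.uint8);z=np.zeros_like(m);z[y0:y1,x0:x1]=m[y0:y1,x0:x1]
        n,l,st,_=cv2.connectedComponentsWithStats(z);z=(l==1+st[1:,4].argmax()).astype(np.uint8)
        ct=max(cv2.findContours(z,0,cv2.CHAIN_APPROX_NONE)[0],key=len)
        h=cv2.convexHull(ct)[:,0];hp=np.zeros_like(z);cv2.polylines(hp,[h.reshape(-1,1,2)],True,1)
        q=ct[:,0];q=q[hp[q[:,1],q[:,0]]>0]
        q=q[(q[:,0]>x0+1)&(q[:,0]<x1-2)&(q[:,1]>y0+1)&(q[:,1]<y1-2)];pts[k]=q
    def res(p):
        r=[]
        n=np.array([p[3],p[4],1]);n/=np.linalg.norm(n)
        for k,c in cs.items():
            for x,y in pts[k]:
                o,dd=ray(c,(y,x));t=((p[:3]-o)@n)/(dd@n);r.append(np.linalg.norm(o+t*dd-p[:3])-.066)
        r=np.array(r)*1000
        return np.r_[r,np.array(p[3:])*50]
    s=least_squares(res,p0,loss='soft_l1',f_scale=1.0,x_scale=[.01,.01,.01,.05,.05])
    print('lid bead centre,tilt',np.round(s.x,4),'cost',s.cost,{k:len(v) for k,v in pts.items()},'med',np.median(abs(s.fun)))
    return s.x
E
python3 - <<'E'
from lidfit import *
cs={'scene':shot('scene'),'top':shot('top')}
fit(cs,{'scene':(218,296,176,238),'top':(300,350,170,250)},[.429,-.119,.226,0,0])
d([.5785,.0862,.28])
E
```

```text
lid bead centre,tilt [ 0.4276 -0.1241  0.2275 -0.0026 -0.0427] cost 159.9796587914263 {'scene': 99, 'top': 74} med 1.019288523330844
t 13.3 grasp [ 0.4294 -0.1192  0.2775] axes x,y,z [[0.973, 0.232, -0.0], [0.232, -0.973, -0.0], [-0.0, 0.0, -1.0]] shift [ 0.1926 -0.1652 -0.0026]
```

```bash
python3 - <<'E'
from lidfit import *
cs={'scene':shot('scene'),'top':shot('top')}
o={k:dict(c,image=cv2.imread(f'pics/{k}0.png')[:,:,::-1].copy()) for k,c in cs.items()}
fit(o,{'scene':(220,292,236,295),'top':(295,355,190,246)},[.429,-.119,.033,0,0])
import lidfit
for w in ({'scene':(218,296,176,238)},{'top':(300,350,170,250)},{'scene':(218,296,200,238),'top':(300,340,170,250)}):
    c2={k:cs[k] for k in w}
    # level, fixed z
    import numpy as np
    x=fit(c2,w,[.429,-.119,.2275,0,0])
E
```

```text
lid bead centre,tilt [ 0.4288 -0.1176  0.0303  0.0432 -0.0042] cost 303.47423563957733 {'scene': 105, 'top': 104} med 1.5036001769023477
lid bead centre,tilt [ 0.4358 -0.1055  0.2097 -0.05   -0.0843] cost 56.673591537555644 {'scene': 100} med 0.6463416487780538
lid bead centre,tilt [ 0.432  -0.1289  0.1906 -0.0151  0.0016] cost 25.623301036644634 {'top': 82} med 0.29047165572129025
lid bead centre,tilt [ 0.4296 -0.1217  0.2368 -0.2887 -0.1645] cost 100.16131860531833 {'scene': 65, 'top': 61} med 1.0500176956269245
```

The free lid centre agrees with the knob to 1 mm and the grip self-centres, so I'll trust the grasp with a 1 mm tool-x offset. Next I'll carry it over the bowl.

Emit:
{"name": "creep_tool", "arguments": {"segments": [[0.02, -0.017, 0, 0, 0.3], [0.05, -0.042, 0, 0, 0.3], [0.08, -0.068, 0, 0, 0.3], [0.11, -0.094, 0, 0, 0.3], [0.14, -0.12, 0, 0, 0.3], [0.165, -0.141, 0, 0, 0.3], [0.185, -0.158, 0, 0, 0.3], [0.193, -0.165, 0, 0, 0.3]]}}

```text
time_s: 14.07
position: [0.5801, 0.0896, 0.432]
orientation: [-0.001, 0.993, 0.118, -0.0]
contact_force: [-0.4, 1.1, -3.0]
width: 0.434
finger_force: 60.8
```

Emit:
{"name": "creep_tool", "arguments": {"segments": [[0.0005, 0, 0, 0, 0.3], [0.0005, 0, 0, 0, 0.3], [0.0005, 0, 0, 0, 0.3]]}}

```text
time_s: 14.32
position: [0.5792, 0.0853, 0.4327]
orientation: [0.0, 0.993, 0.116, -0.0]
contact_force: [0.0, -0.3, -1.9]
width: 0.435
finger_force: 60.8
```

```bash
python3 - <<'E'
from h import *
d([.5795,.0864,.23]);print(get_state()['contact_force'])
shot('scene','s7');shot('top','t7')
cv2.imwrite('pics/c7.png',np.hstack([cv2.resize(cv2.imread('pics/s7.png')[80:200,210:330],(500,500),interpolation=2),cv2.resize(cv2.imread('pics/t7.png')[90:190,190:250],(300,500),interpolation=2)]))
E
```

```text
t 14.32 grasp [0.5792 0.0853 0.2777] axes x,y,z [[0.973, 0.231, -0.0], [0.231, -0.973, 0.0], [-0.0, -0.0, -1.0]] shift [ 0.0006 -0.001   0.0477]
[ 0.00300263 -0.29709674 -1.89660311]
```

View pics/c7.png

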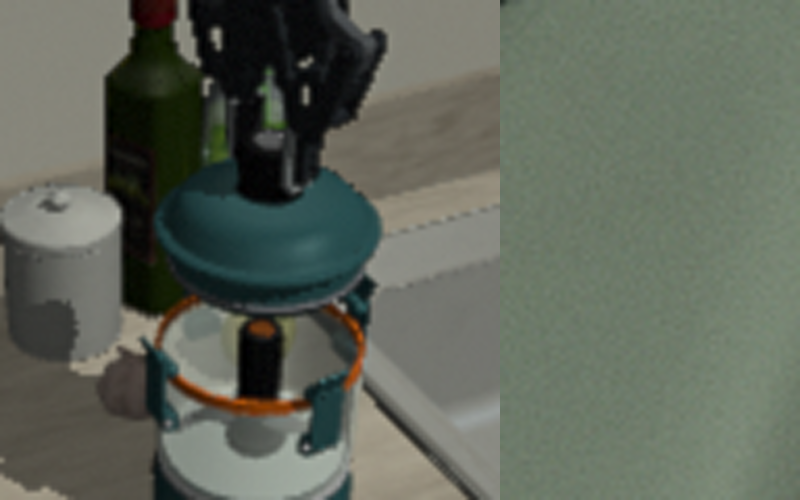

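The lid is level and over the bowl: its bead spans scene columns 248–301, centred at about 274 above the ring. The hub is upright inside the bowl. I'll lower it to just before rib entry.

Emit:
{"name": "creep_tool", "arguments": {"segments": [[0.0005, -0.001, 0.02, 0, 0.3], [0.0005, -0.001, 0.045, 0, 0.3], [0.0005, -0.001, 0.06, 0, 0.3], [0.0005, -0.001, 0.06, 0, 0.3], [0.0005, -0.001, 0.06, 0, 0.3]]}}

```text
time_s: 14.83
position: [0.5797, 0.0868, 0.3731]
orientation: [0.0, 0.993, 0.116, -0.0]
contact_force: [0.3, -0.6, -0.7]
width: 0.435
finger_force: 60.7
```

```bash
python3 -c "
from h import *
d([.5795,.0864,.1885]);print(get_state()['contact_force'],get_state()['torque'])"
```

```text
t 14.83 grasp [0.5796 0.0868 0.2181] axes x,y,z [[0.973, 0.231, -0.0], [0.231, -0.973, 0.0], [-0.0, -0.0, -1.0]] shift [-0.0002  0.0003  0.0296]
[ 0.3283865  -0.58277433 -0.73547705] [ 0.02715732 -0.03774842  0.04789677]
```

Emit:
{"name": "creep_tool", "arguments": {"segments": [[0, 0, 0.005, 0, 0.3], [0, 0, 0.01, 0, 0.3], [0, 0, 0.011, 0, 0.3], [0, 0, 0.011, 0, 0.3]], "grip_force": 90}}

```text
time_s: 15.17
position: [0.5797, 0.0872, 0.3617]
orientation: [-0.0, 0.993, 0.117, -0.0]
contact_force: [-1.6, -0.1, -1.0]
width: 0.421
finger_force: 90.0
```

```bash
python3 -c "
from h import *
d([.5795,.0864,.1885]);print(get_state()['contact_force'],get_state()['torque'])"
```

```text
t 15.17 grasp [0.5797 0.0873 0.2067] axes x,y,z [[0.973, 0.232, -0.0], [0.232, -0.973, -0.0], [-0.0, 0.0, -1.0]] shift [-0.0004  0.0008  0.0182]
[-1.55069635 -0.09156323 -1.03351335] [-0.00039205 -0.01901409  0.00419891]
```

No resistance so far, so I'll press in small steps.

Emit:
{"name": "creep_tool", "arguments": {"segments": [[0, 0, 0.003, 0, 0.3], [0, 0, 0.005, 0, 0.3], [0, 0, 0.005, 0, 0.3]]}}

```text
time_s: 15.42
position: [0.58, 0.0877, 0.3573]
orientation: [-0.0, 0.993, 0.117, 0.001]
contact_force: [1.0, 3.3, 4.8]
width: 0.43
finger_force: 91.2
```

Emit:
{"name": "creep_tool", "arguments": {"segments": [[0, 0, 0.002, 0, 0.3], [0, 0, 0.004, 0, 0.3], [0, 0, 0.004, 0, 0.3]]}}

```text
time_s: 15.67
position: [0.5798, 0.0877, 0.3528]
orientation: [-0.0, 0.993, 0.117, 0.0]
contact_force: [2.5, 3.3, -3.2]
width: 0.425
finger_force: 90.4
```

Emit:
{"name": "creep_tool", "arguments": {"segments": [[0, 0, 0.002, 0, 0.3], [0, 0, 0.003, 0, 0.3], [0, 0, 0.003, 0, 0.3]]}}

```text
time_s: 15.92
position: [0.5798, 0.0875, 0.3494]
orientation: [-0.0, 0.993, 0.117, -0.0]
contact_force: [2.1, 3.7, -6.9]
width: 0.424
finger_force: 90.5
```

Emit:
{"name": "creep_tool", "arguments": {"segments": [[0, 0, 0.002, 0, 0.3], [0, 0, 0.003, 0, 0.3], [0, 0, 0.003, 0, 0.3]]}}

```text
time_s: 16.17
position: [0.5797, 0.0872, 0.3467]
orientation: [0.0, 0.993, 0.117, -0.0]
contact_force: [0.9, 3.3, 0.2]
width: 0.424
finger_force: 91.5
```

```bash
python3 -c "
from h import *
d([.5795,.0864,.1885]);print(get_state()['contact_force'],get_state()['torque'])"
```

```text
t 16.17 grasp [0.5797 0.0872 0.1917] axes x,y,z [[0.973, 0.232, -0.0], [0.232, -0.973, 0.0], [0.0, -0.0, -1.0]] shift [-0.0004  0.0007  0.0032]
[0.85960317 3.28982163 0.21079845] [ 0.67651301 -0.08918033 -0.03570622]
```

The force reversed (−7 N), so the clips have snapped and the ring is now pushing back. I'll press on to the stop.

Emit:
{"name": "creep_tool", "arguments": {"segments": [[0, 0, 0.002, 0, 0.3], [0, 0, 0.002, 0, 0.3]]}}

```text
time_s: 16.33
position: [0.5798, 0.0872, 0.3447]
orientation: [0.0, 0.993, 0.117, 0.0]
contact_force: [-0.1, 2.3, 3.8]
width: 0.421
finger_force: 91.6
```

Emit:
{"name": "creep_tool", "arguments": {"segments": [[0, 0, 0.002, 0, 0.3], [0, 0, 0.002, 0, 0.3], [0, 0, 0.002, 0, 0.3]]}}

```text
time_s: 16.58
position: [0.5797, 0.0872, 0.3439]
orientation: [-0.0, 0.993, 0.117, 0.001]
contact_force: [-6.7, 3.0, 23.3]
width: 0.42
finger_force: 94.0
```

Emit:
{"name": "creep_tool", "arguments": {"segments": [[0, 0, 0.001, 0, 0.3], [0, 0, 0.001, 0, 0.3], [0, 0, 0.001, 0, 0.3]]}}

```text
time_s: 16.83
position: [0.5796, 0.0871, 0.3438]
orientation: [-0.0, 0.993, 0.117, 0.001]
contact_force: [-11.0, 2.4, 40.4]
width: 0.425
finger_force: 96.0
```

```bash
python3 -c "
from h import *
d([.5795,.0864,.1885]);print(get_state()['contact_force'],get_state()['torque'])"
```

```text
t 16.83 grasp [0.5799 0.0872 0.1888] axes x,y,z [[0.973, 0.232, 0.002], [0.232, -0.973, -0.0], [0.002, 0.001, -1.0]] shift [-0.0006  0.0007  0.0003]
[-11.01431766   2.40893658  40.4174163 ] [0.22389768 2.43119205 0.06337251]
```

It hit the hard stop at 0.1888 (expected 0.1885). I'll ease off to about 20 N and verify.

Emit:
{"name": "creep_tool", "arguments": {"segments": [[0, 0, -0.001, 0, 0.3], [0, 0, -0.001, 0, 0.3], [0, 0, -0.001, 0, 0.3], [0, 0, -0.001, 0, 0.3]]}}

```text
time_s: 17.17
position: [0.5797, 0.0872, 0.3439]
orientation: [-0.0, 0.993, 0.117, 0.001]
contact_force: [-6.0, 3.1, 23.5]
width: 0.425
finger_force: 93.5
```

```bash
python3 - <<'E'
from h import *
d([.5795,.0864,.1885]);s=get_state();print(s['contact_force'],s['joint_velocities'].round(3))
shot('scene','s8')
cv2.imwrite('pics/c8.png',cv2.resize(cv2.imread('pics/s8.png')[110:230,210:330],(600,600),interpolation=2))
E
```

```text
t 17.17 grasp [0.5798 0.0873 0.1889] axes x,y,z [[0.973, 0.232, 0.001], [0.232, -0.973, -0.0], [0.001, 0.0, -1.0]] shift [-0.0005  0.0008  0.0004]
[-5.95404234  3.13760156 23.52749337] [-0.002 -0.    -0.     0.     0.     0.001  0.001]
```

View pics/c8.png

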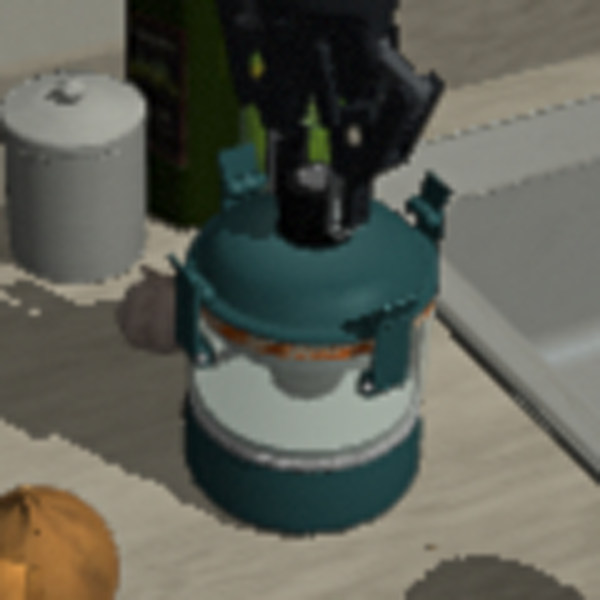

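The lid sits flush under all four clips (bead at about row 178), with only a thin line of the recessed ring visible, and the hand is pressing at about 23 N. Handing in.

```bash
python3 -c "
from bench import *
print(job_done())"
```

```text
the job is handed in; nothing more can be done
None
```

I handed the job in at about 17 s with the blade seated on the spindle and released, and the lid snapped on and held down at about 23 N against a firm stop 0.4 mm from the expected height; the ring's travel was not read directly, and the hand-in returned no verdict.

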